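# Stand the oiled drawer fronts in the drying rack and run the blower

## Robot

A 6-joint arm with a two-finger parallel gripper is mounted at the origin on the work surface. World frame = base frame: x ahead of the robot, y to its left, z up, the work surface at z = 0. Lengths are in mm, angles in rad, forces in N, time in s.
With the tool pointing down it reaches from about 300 to 775 mm from the base axis. Payload 14.6 kg.
Tool frame: the origin (TCP) lies at the very end of the fingers, on their centre line; the grasp point (between the pads) lies 19 mm behind it; z points along the fingers, y is the line along which they close (so a half turn about z gives the same grasp; the last joint's range is limited). The gripper opens to 94 mm and grips with 3 to 60 N. Pads are 16 mm wide; open, the fingers measure 119 mm over their backs; the gripper's body (75 mm by 177 mm) begins 78 mm behind the grasp point.
Start: joints at [-0.067, 0.3, 1.521, -0, 1.321, -0.067], TCP at [549.99, -0.002, 205.446] pointing down, gripper open.
Joint ranges: [-3.03, 3.03], [-0.79, 2.21], [0.23, 2.52], [-1.04, 4.18], [0, 3.07], [-2.55, 2.55]. Speed limits (rad/s): [2.22, 2.22, 2.57, 3.14, 3.14, 3.14].

## Interface

Orientations are given as [roll, pitch, yaw] about the fixed x, y, z axes, in that order (R = Rz(yaw) Ry(pitch) Rx(roll)).
In Python, from cell import manip, eyes, ticket gives the robot as it stands. The module is installed in compiled form; this text tells all that it offers.
- The arm moves only by the tool arm_command, never from a script. Its argument "plan" is a list of rows, each a list of 5 numbers: the opening, from -1 (shut) to 1 (fully open), then the shift along the tool's x, y, z in m, then the turn about the tool's z in rad. In form: [[jaw, dx, dy, dz, roll], ...]. A call has 1 to 20 rows; each row shifts and turns the commanded pose from where the row before left it, along the tool's axes as they then stand; what a row does not reach is not made up. A row lasts 1/8 s, in which the tool goes at most 62.5 mm and 10.7 degrees, less where a joint would pass 70% of its speed; a pose out of reach is approached as far as the arm can. A call is refused whole if a number of a shift passes 0.0625 or a number of a turn 0.188, either way. A call with a gripper value outside its range is refused whole. The fingers move at their own pace and stop on an object; "newtons" is the grip in N (left out, the last holds). Time passes only in rows, so rows that do not move let the fingers close. It gives the time, the measured TCP pose, the force, the opening and the grip force at its end, in the units of the state.
- manip.read_state(): the state, without advancing time (a new reading comes with each control period).
- eyes.camera(name): name is "scene" or "side" or "wrist"; returns a dict with "img" (480x640x3 uint8, blue, green, red), "z_map" (480x640 float32, mm along the optical axis (not along the pixel's ray), 0 where there is no reading), "fx", "fy", "cx", "cy" (pixels), "eye" and "orientation" of the camera in the world. Camera axes: x right, y down, z forward; pixel columns grow to the right and rows downward; lengths in mm; the calibration is good to about 2 mm. The wrist camera is an equidistant fisheye: a pixel r from the principal point sees the ray r / f radians off the axis. A picture is of the moment at which its call begins.
- ticket.sign_off(): hands the job in; it is judged then, once.
The state is a dict: "clock": time; "joints": joint angles; "qd": joint speeds; "effort": joint torques, N m; "eef_pos": TCP position; "eef_rot": TCP orientation; "wrist_force": force on the tool from outside, world axes, zero at the start; "moment": the same for the moment, N m; "finger_gap": finger opening in mm; "finger_force": force on a finger pad.
Only numpy, scipy, OpenCV 4.12 (cv2) and the standard library are available. Lean on these libraries where they do the work, as an engineer would, in place of code of your own. Each camera call takes 0.05 s, during which the arm holds its last target. There are 200 camera calls.

## Task

Flip the blower's toggle switch off first. Then, with the blower off, stand every small pine drawer front on a short end in its own slot of the drying rack, right down on the rack's floor. When all are in, flip the toggle back on so that it snaps fully over, and leave the black hole gauge and the screw box where they are.

Things in the scene. Friction and masses are not known exactly. Their poses are not given: they have to be found in the camera images.
- rack: wooden drying rack fixed to the bench, origin at bench level under its middle; x points roughly to the robot's right. Five battens 16 mm thick along x, tops 64 mm above the bench (last 8 mm pointed like a roof), at x = -92, -46, 0, 46, 92 mm, leave four slots 30 mm wide at x = -69, -23, 23, 69 mm. A slab stands with its large faces square to x.
- rack_floor (a point): middle of the rack at the height of the slots' floor, 8 mm above the bench. Side boards 12 mm thick, tops 70 mm above the bench, run along both sides of the slots and leave 80 mm along rack y, centred on y = 0, for a slab's width. A black desk blower fixed to the rack's far end takes up rack x = 235 to 285 mm, 110 mm wide, 133 mm high.
- switch_box: the blower's switch box, grey metal, 100 (x) x 70 (y) x 45 mm high, fixed to the bench; origin at the centre of its underside. The toggle's pivot is in the middle of its top, 45 mm above the bench, its hinge axis along box y, so that the lever swings in the box's x-z plane.
- toggle (a joint): the toggle lever's angle in rad: 0 = ON, leaning 0.5 rad from vertical to box -x (as at the start); 1.0 = OFF, leaning 0.5 rad to box +x. A spring snaps it over centre at 0.5: it falls to the nearer end by itself. It takes about 3.5 N at the ball to start it moving from either end.
- toggle_tip (a point): centre of the toggle's black ball, 22 mm across, at the end of a 12 mm thick steel lever; 75 mm from the pivot, 111 mm above the bench at either end of the throw, 120 mm at centre
- panel1_mid (a point): a loose oiled pine drawer front, a plain slab 120 (its x) x 56 (its y) x 24 mm (its z), about 100 g, all alike; it starts flat on the bench. This point is the slab's centre (12 mm above the bench when flat, 68 mm above it when stood in the rack). May be absent.
- panel2_mid (a point): a loose oiled pine drawer front, a plain slab 120 (its x) x 56 (its y) x 24 mm (its z), about 100 g, all alike; it starts flat on the bench. This point is the slab's centre (12 mm above the bench when flat, 68 mm above it when stood in the rack). May be absent.
- panel3_mid (a point): a loose oiled pine drawer front, a plain slab 120 (its x) x 56 (its y) x 24 mm (its z), about 100 g, all alike; it starts flat on the bench. This point is the slab's centre (12 mm above the bench when flat, 68 mm above it when stood in the rack). May be absent.
- panel4_mid (a point): a loose oiled pine drawer front, a plain slab 120 (its x) x 56 (its y) x 24 mm (its z), about 100 g, all alike; it starts flat on the bench. This point is the slab's centre (12 mm above the bench when flat, 68 mm above it when stood in the rack). May be absent.
- gauge: bystander: black plastic hole gauge lying flat, 130 x 70 x 4 mm, origin under its centre; leave it alone
- screw_box: bystander: grey open screw box 60 x 100 x 32 mm, origin under its centre; leave it alone
Not all that is in view belongs to the job. What is shaped like the part that bears panel1_mid but blue or yellow is not meant.

How it is judged:
By the outcome, as a careful person would: the job done as asked, in the order asked, and still so for the second after the job is handed in, with the robot touching nothing.
Of panel1, panel2, panel3, panel4 only 3 to 4 are there at a start; the rules pass over those that are not, and their reading is None.
At some moment in a run one of panel1, panel2, panel3, panel4 may be knocked a few centimetres aside while the robot is not near it.
Once in a run the grip may slacken for a moment while it holds something.
It also fails if it takes over 210 s, if anything falls off the work surface, if the arm or the gripper's body presses on something with over 40 N, if the wrist force passes 120 N, or if a joint passes its speed limit or range.

## Working session

There is one attempt and no reset: what is moved stays moved. The work goes in short steps, Python scripts to look and compute and a tool call to move; the robot and the scene stay as the last step left them, time stands still between calls to the robot, and variables do not carry over. Pictures are saved under pics/ and viewed, at most 14 in all, crops included, and the job is handed in when it is done.

Besides the shell and the picture viewer there is one more tool, called in YAML: its name, and indented under it one key for each argument. arm_command: Moves the arm, as the interface text tells. Its arguments: {"type":"object","properties":{"plan":{"type":"array"},"newtons":{"type":"number"}},"required":["plan"]}

```bash
mkdir -p pics; ls; python3 - <<'E'
from cell import manip, eyes
import cv2, numpy as np
print(manip.read_state())
for n in ["scene","side"]:
    c=eyes.camera(n); cv2.imwrite(f"pics/{n}0.png",c["img"]); np.savez(f"{n}0.npz",**c)
    print(n,{k:c[k] for k in c if k not in("img","z_map")})
E
```

```text
pics
{'clock': 0.0, 'joints': array([-6.65957005e-02,  3.00476360e-01,  1.52158922e+00,  6.62103775e-06,
        1.32070309e+00, -6.65992778e-02]), 'qd': array([ 0.0001562 , -0.00065555, -0.00032749, -0.00156758,  0.00056321,
       -0.00050282]), 'effort': array([-1.53750298e-03, -5.31805658e+01, -3.52735734e+01,  7.07558286e-02,
        2.43994006e-02, -4.79655944e-05]), 'eef_pos': array([5.49732599e+02, 1.90054230e-02, 2.04880005e+02]), 'eef_rot': array([-3.14041967e+00, -8.46629773e-05,  1.57079821e+00]), 'wrist_force': array([-0.38370619,  0.32174732,  0.40041444]), 'moment': array([0.01252834, 0.00065098, 0.02262594]), 'finger_force': 0.0, 'finger_gap': 94.07895568652198}
scene {'fx': 595.4744298508081, 'fy': 595.4744298508081, 'cx': 319.92664915966355, 'cy': 243.5914485107852, 'eye': array([1143.35494087,  365.64535565, 1294.78959754]), 'orientation': array([-2.60579232,  0.00764732,  2.02745427])}
side {'fx': 511.17044577791694, 'fy': 511.17044577791694, 'cx': 318.7016237776338, 'cy': 243.52814436297453, 'eye': array([ 200.01498252, -755.56880254,  766.83117623]), 'orientation': array([-2.22474858, -0.01940637, -0.36236542])}
```

View pics/scene0.png

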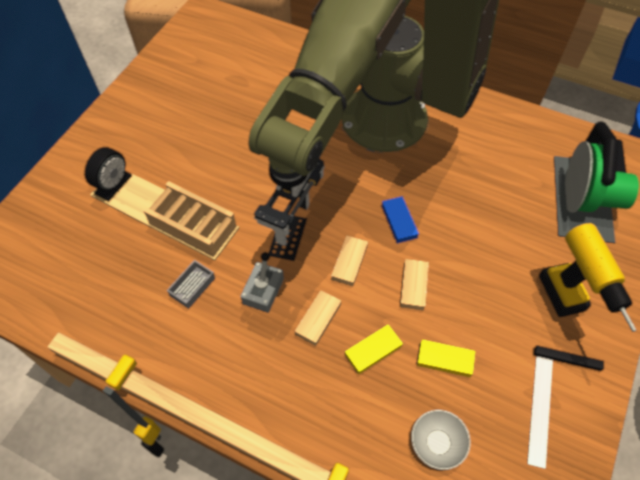

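View pics/side0.png

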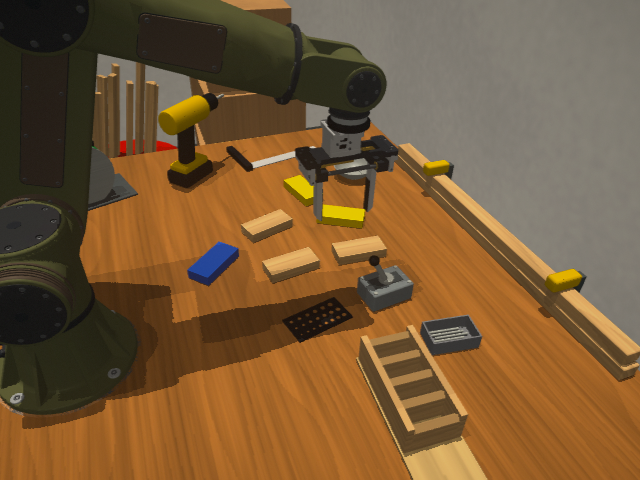

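The scene shows three pine slabs at about (350,260), (415,284) and (318,317). The rack is at (192,218), the blower at (105,168), the switch box at (263,287), the gauge at (288,240) and the screw box at (191,284). The yellow and blue slabs are decoys. Next I'll fuse the two clouds and fit poses.

```bash
cat > h.py <<'E'
import numpy as np, cv2
from scipy.spatial.transform import Rotation as R
def cloud(c):
    z=np.asarray(c["z_map"],float); v,u=np.mgrid[:480,:640]
    P=np.stack([(u-c["cx"])/c["fx"]*z,(v-c["cy"])/c["fy"]*z,z],-1)
    W=P@R.from_euler("xyz",c["orientation"]).as_matrix().T+c["eye"]
    W[z<=0]=np.nan; return W
def project(c,p):
    q=(np.atleast_2d(p)-c["eye"])@R.from_euler("xyz",c["orientation"]).as_matrix()
    return np.c_[q[:,0]/q[:,2]*c["fx"]+c["cx"],q[:,1]/q[:,2]*c["fy"]+c["cy"]]
def blobs(c,zlo,zhi,area=60,box=(200,900,-500,500)):
    W=cloud(c); hsv=cv2.cvtColor(c["img"],cv2.COLOR_BGR2HSV)
    x,y,z=W[...,0],W[...,1],W[...,2]
    with np.errstate(invalid="ignore"):
        m=(z>zlo)&(z<zhi)&(x>box[0])&(x<box[1])&(y>box[2])&(y<box[3])
    n,L=cv2.connectedComponents(m.astype(np.uint8))
    out=[]
    for i in range(1,n):
        s=L==i
        if s.sum()<area: continue
        p=W[s]; r=cv2.minAreaRect(p[:,:2].astype(np.float32))
        out.append((s.sum(),np.round(r[0],1),np.round(r[1],1),round(r[2],1),round(np.median(p[:,2]),1),np.median(hsv[s],0).astype(int)))
    return out
E
python3 - <<'E'
from h import *
for n in["scene","side"]:
    c=dict(np.load(f"{n}0.npz"))
    W=cloud(c); print(n,"bench",np.nanmedian(W[...,2][np.abs(W[...,2])<15]))
    for lo,hi in [(8,16),(18,36),(38,52),(55,80),(95,135)]:
        print(lo,hi)
        for b in blobs(c,lo,hi): print("  ",*b)
E
```

```text
scene bench 1.5113225284540022
8 16
   751 [ 550.4 -410.7] [185.4 111.6] 86.1 10.8 [ 21 118 244]
   84 [ 548.8 -196.3] [ 9.5 80.6] 86.7 10.9 [ 18 131 188]
   311 [ 700.4 -214.4] [45. 82.] 81.6 11.3 [ 22  33 170]
   69 [ 708.9 -177. ] [ 8.9 98.9] 78.1 12.4 [13 30 68]
   724 [787.2 455.7] [87.6 92.5] 62.0 11.8 [ 23  36 188]
18 36
   94 [ 539.3 -382.2] [16.9 64.6] 73.3 27.8 [ 16 133 112]
   917 [312.2 172. ] [124.8  58.6] 41.8 25.1 [109 205 176]
   96 [ 543. -336.] [15.5 62.9] 75.5 28.3 [ 16 133 112]
   98 [ 546.7 -290.2] [15.  67.7] 76.2 27.2 [ 16 133 111]
   306 [ 597.6 -278.5] [ 95.8 223.7] 25.2 27.6 [ 16 132 109]
   87 [ 547.9 -243.8] [17.4 67.8] 71.9 27.1 [ 16 133 112]
   1011 [476.5 106.6] [124.8  56.8] 7.1 25.1 [ 20 120 247]
   1084 [468.6 274. ] [124.4  56.3] 17.0 25.2 [ 21 119 247]
   420 [ 703.1 -207.6] [ 65.  102.9] 82.0 29.3 [ 14  29 107]
   150 [654.4 -22.5] [ 55.7 115.1] 60.0 27.9 [25 20 64]
   1196 [646.9 104.7] [ 58. 122.] 86.5 25.2 [ 21 119 247]
   1297 [660.9 251.1] [ 58.3 122.4] 59.0 25.0 [ 29 213 247]
   1344 [609.9 405.6] [ 59.2 120.9] 13.3 25.0 [ 29 213 247]
   835
[... 1991 characters left out ...]
3.2 224.6] 24.2 26.9 [ 17 142  92]
   211 [ 566.  -259.1] [13.6 65.4] 75.3 27.4 [ 17 142  95]
   219 [ 563.3 -305.1] [16.8 67.7] 72.0 27.1 [ 17 142  94]
   239 [ 560.8 -351.5] [16.9 67.2] 73.6 28.2 [ 17 142  93]
38 52
   969 [635.1 -46.6] [102.2  73.6] 7.2 45.2 [26 18 87]
   202 [ 567.2 -214.4] [24.9 76.7] 69.1 45.0 [ 17 142  92]
   579 [ 511.4 -315.2] [ 94.1 225.3] 24.0 45.0 [ 17 142  89]
   205 [ 564.4 -260. ] [24.6 75.2] 67.4 45.2 [ 17 142  91]
   219 [ 558.  -316.7] [27.8 72. ] 86.4 45.3 [ 17 142  90]
   231 [ 559.8 -352.4] [24.4 74.6] 66.4 45.2 [ 17 142  89]
55 80
   3960 [ 553.8 -297. ] [203.5 106.2] 86.8 63.3 [ 17 143 171]
95 135
   102 [599. -52.] [19.7 20. ] 41.4 115.4 [ 14 131  36]
```

Three pine slabs are present: A (475,107), B (467,274) and C (645,105). I'll check for a fourth once the arm has moved. The rack is at (555,-297) with its x axis at -93.2°. The box is at (637,-47) with +x at 6.6°. Toggle first: I'll close the fingers and go down beside the ball.

arm_command:
  plan:
    - [-1,-0.03,0.01,0,0]
    - [-1,-0.025,0.008,0,0]
    - [-1,0,0,0,0]
    - [-1,0,0,0,0]
    - [-1,0,0,0,0]
    - [-1,0,0,0,0]
    - [-1,0,0,0.035,0]
    - [-1,0,0,0.035,0]
    - [-1,0,0,0.034,0]
    - [-1,0,0,0,0]
    - [-1,0,0,0,0]
  newtons: 20

```text
clock: 1.48
eef_pos: [568.6, -55.0, 103.0]
eef_rot: [3.14, 0.0, 1.571]
wrist_force: [0.3, 0.2, 0.3]
finger_gap: 0.3
finger_force: 0.0
```

arm_command:
  plan:
    - [-1,0.001,0.01,0,0]
    - [-1,0.001,0.01,0,0]
    - [-1,0.001,0.01,0,0]
    - [-1,0.001,0.01,0,0]
    - [-1,0.001,0.01,0,0]
    - [-1,0.001,0.01,0,0]
    - [-1,0.001,0.008,0,0]
    - [-1,0,0,0,0]
    - [-1,0,0,0,0]
    - [-1,0,-0.03,0,0]
    - [-1,0,0,-0.06,0]
    - [-1,0,0,-0.06,0]
    - [-1,0,0,-0.06,0]
    - [1,0,0,0,0]

```text
clock: 3.22
eef_pos: [606.9, -48.2, 286.7]
eef_rot: [3.133, 0.001, 1.571]
wrist_force: [0.2, -0.1, -1.5]
finger_gap: 7.5
finger_force: 0.0
```

```bash
python3 - <<'E'
from h import *
from cell import eyes
for n in["scene","side"]:
    c=eyes.camera(n); cv2.imwrite(f"pics/{n}1.png",c["img"])
    print(n)
    for b in blobs(c,100,130,40,(560,720,-120,20)): print("  ball",*b)
    for b in blobs(c,18,36,300): print("  ",*b)
E
```

```text
scene
  ball 78 [675.8 -43.4] [21.  20.6] 31.1 118.8 [15 20 35]
   915 [312.3 171.2] [125.5  58.5] 42.0 25.2 [109 204 181]
   324 [ 598.4 -280.4] [ 92.2 225.5] 23.4 27.0 [ 16 132 113]
   1016 [477.6 106.9] [122.3  56.7] 7.4 25.1 [ 21 117 249]
   1084 [468.3 274.1] [123.8  56.7] 17.1 25.1 [ 21 117 249]
   419 [ 703.4 -207.3] [ 66.3 102.3] 81.7 29.1 [ 14  28 109]
   1197 [647.1 104.5] [ 58.2 122.7] 86.7 25.2 [ 21 116 249]
   1303 [661.  251.8] [ 57.5 122.4] 58.8 25.0 [ 29 212 249]
   1349 [610.3 405.4] [ 59.  120.6] 12.8 24.8 [ 29 212 249]
   872 [786.3 447.9] [103.5 117.7] 89.4 26.1 [ 22  36 167]
side
  ball 103 [669.1 -45.2] [16.9 22.3] 77.0 115.3 [ 13 131  36]
   304 [784.6 448.2] [103.4 118. ] 90.0 26.9 [ 23  34 129]
   519 [606.1 406.1] [ 58.2 126.2] 12.4 24.2 [ 26 255 227]
   640 [658.1 252. ] [ 67.8 120.4] 59.6 24.0 [ 26 255 227]
   707 [465.2 275.8] [123.3  63.4] 17.8 24.4 [ 17 143 219]
   830 [644.3 106.8] [ 62.9 122.4] 87.3 24.1 [ 17 143 219]
   927 [308.6 172.1] [123.4  59.8] 42.6 24.4 [111 193 152]
   933 [473.9 107.1] [121.5  60.4] 8.0 24.2 [ 17 143 219]
   354 [622.5 -71.7] [ 59.2 118.3] 62.9 27.1 [23 22 57]
   761 [ 700.8 -205.3] [ 65.  102.2] 81.5 27.4 [15 14 56]
   709 [ 511.4 -316.3] [ 93.  223.6] 24.1 26.8 [ 17 142  91]
```

The toggle is OFF: the ball is at about (672,-44). There are only three pine slabs. Next is panel A, gripped across its width near its +x end.

arm_command:
  plan:
    - [1,0,0,0,0.18]
    - [1,0,0,0,0.18]
    - [1,0,0,0,0.18]
    - [1,0,0,0,0.18]
    - [1,0,0,0,0.18]
    - [1,0,0,0,0.18]
    - [1,0,0,0,0.18]
    - [1,0,0,0,0.183]
    - [1,-0.017,-0.043,0.04,0]
    - [1,-0.017,-0.043,0.04,0]
    - [1,-0.017,-0.043,0.04,0]
    - [1,-0.016,-0.042,0.04,0]
    - [1,0,0,0,0]
    - [1,0,0,0,0]
  newtons: 6

```text
clock: 5.08
eef_pos: [517.8, 112.7, 121.2]
eef_rot: [3.141, 0.001, 0.128]
wrist_force: [0.1, -0.1, -0.6]
finger_gap: 93.6
finger_force: 0.0
```

```bash
python3 - <<'E'
from h import *
from cell import eyes, manip
s=manip.read_state(); print(s["eef_pos"],s["eef_rot"],s["joints"])
c=eyes.camera("wrist"); cv2.imwrite("pics/wrist2.png",c["img"]); print({k:c[k] for k in c if k not in("img","z_map")})
E
```

```text
[517.77868684 112.71475717 121.20997832] [3.14140691e+00 6.37566331e-04 1.27963564e-01] [ 1.45310396e-01  3.41808741e-01  1.67261207e+00 -1.93320540e-04
  1.12781254e+00  1.58822602e+00]
{'fx': 371.64829954431775, 'fy': 371.64829954431775, 'cx': 318.2264317656483, 'cy': 236.2551138491764, 'eye': array([589.04163353, 120.91288514, 299.38702972]), 'orientation': array([ 2.88870431e+00, -3.45603891e-04, -1.44340354e+00])}
```

View pics/wrist2.png

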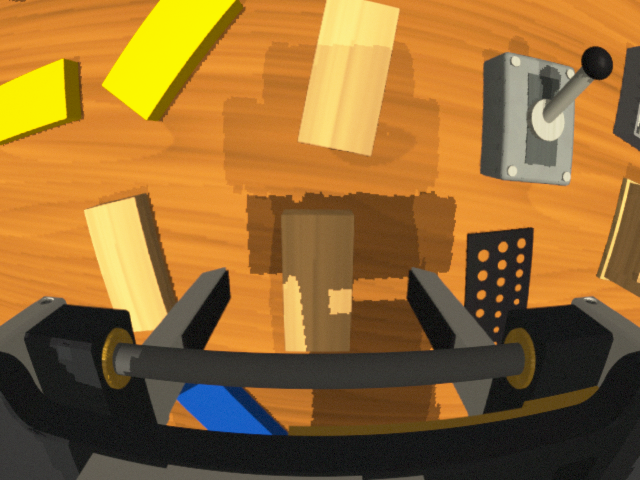

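In the wrist view, slab A's end edge is at about (318,212), centred and square between the fingers. The toggle at (596,62) leans to +x, which is OFF. I'll descend and grip.

arm_command:
  plan:
    - [1,0.001,0,0.03,0]
    - [1,0,0,0.03,0]
    - [1,0,0,0.03,0]
    - [1,0,0,0.0275,0]
    - [1,0,0,0,0]
    - [-1,0,0,0,0]
    - [-1,0,0,0,0]
    - [-1,0,0,0,0]
    - [-1,0,0,0,0]
    - [-1,0,0,0,0]
    - [-1,0,0,-0.02,0]
    - [-1,0,0,-0.02,0]
    - [-1,0,0,-0.02,0]
    - [-1,0,0,-0.02,0]
    - [-1,0,0,-0.02,0]
    - [-1,0,0,-0.02,0]
    - [-1,0,0,-0.02,0]
    - [-1,0,0,-0.02,0]
    - [-1,0,0,0,0]
  newtons: 6

```text
clock: 7.5
eef_pos: [519.2, 113.3, 164.9]
eef_rot: [-3.142, -0.002, 0.128]
wrist_force: [0.8, 0.0, -1.9]
finger_gap: 56.2
finger_force: 6.0
```

```bash
python3 - <<'E'
from h import *
from cell import eyes, manip
c=eyes.camera("side"); s=c["img"][100:360,200:560]; cv2.imwrite("pics/side3.png",cv2.resize(s,None,fx=2,fy=2))
E
```

```text
(no output)
```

View pics/side3.png

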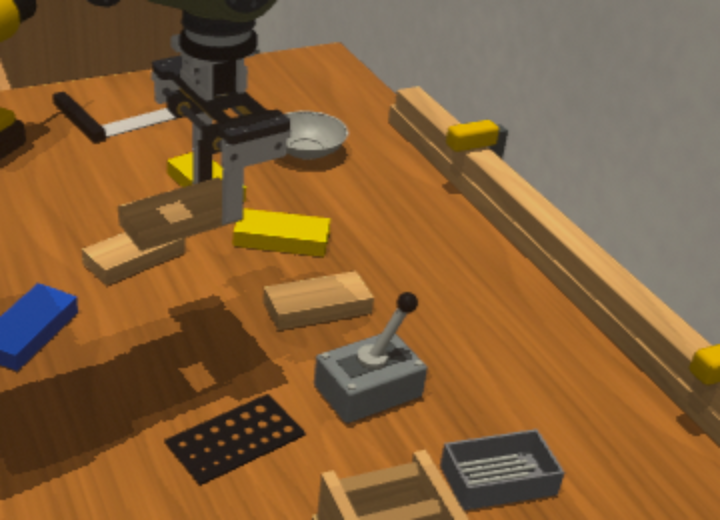

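At 6 N the slab, at about (190,210), stays nearly level and hasn't swung. I'll loosen to 3 N so it can pivot down.

arm_command:
  plan:
    - [-1,0,0,0,0]
    - [-1,0,0,0,0]
    - [-1,0,0,0,0]
    - [-1,0,0,0,0]
  newtons: 3

```text
clock: 8.05
eef_pos: [518.7, 113.2, 163.7]
eef_rot: [3.142, 0.0, 0.128]
wrist_force: [0.3, 0.0, -0.9]
finger_gap: 56.3
finger_force: 3.0
```

```bash
cat >> h.py <<'E'
def held(c,tcp,rad=140):
    "pine points round the held slab, in z and horizontal axes"
    W=cloud(c); hsv=cv2.cvtColor(c["img"],cv2.COLOR_BGR2HSV)
    with np.errstate(invalid="ignore"):
        m=(np.hypot(W[...,0]-tcp[0],W[...,1]-tcp[1])<rad)&(W[...,2]>40)&(hsv[...,0]>12)&(hsv[...,0]<25)&(hsv[...,1]>70)&(W[...,2]<tcp[2]+60)
    return W[m]
E
python3 - <<'E'
from h import *
from cell import eyes, manip
st=manip.read_state(); psi=st["eef_rot"][2]; print(st["eef_pos"])
for n in("side","scene"):
    p=held(eyes.camera(n),st["eef_pos"])
    d=p-st["eef_pos"]; l=d[:,0]*np.cos(psi)+d[:,1]*np.sin(psi); t=d[:,0]*np.sin(psi)-d[:,1]*np.cos(psi)
    print(n,len(p),"along",np.percentile(l,[1,50,99]).round(),"y",np.percentile(t,[1,99]).round(),"z",np.percentile(p[:,2],[1,50,99]).round(),"slope",np.polyfit(l,p[:,2],1)[0])
E
```

```text
[518.67152733 113.18248274 163.74304666]
side 1355 along [-77. -34.   8.] y [-37.  30.] z [ 97. 145. 215.] slope 1.0940536147114905
scene 537 along [-73.   8.  24.] y [-38.  41.] z [109. 180. 214.] slope 0.7704823145712675
```

arm_command:
  plan:
    - [-1,0,0,0,0]
    - [-1,0,0,0,0]
    - [-1,0,0,0,0]
    - [-1,0,0,0,0]
    - [-1,0,0,0,0]
    - [-1,0,0,0,0]
    - [-1,0,0,0,0]
    - [-1,0,0,0,0]
  newtons: 3

```text
clock: 9.15
eef_pos: [518.7, 113.2, 163.9]
eef_rot: [3.142, 0.0, 0.128]
wrist_force: [0.1, -0.6, -0.5]
finger_gap: 56.1
finger_force: 3.0
```

```bash
cat >> h.py <<'E'
def report():
    from cell import eyes, manip
    st=manip.read_state(); psi=st["eef_rot"][2]; print(st["eef_pos"],st["joints"].round(2))
    for n in("side","scene"):
        c=eyes.camera(n); p=held(c,st["eef_pos"]); cv2.imwrite(f"pics/rep_{n}_{st['clock']:.1f}.png",c["img"])
        d=p-st["eef_pos"]; l=d[:,0]*np.cos(psi)+d[:,1]*np.sin(psi); t=d[:,0]*np.sin(psi)-d[:,1]*np.cos(psi)
        k=(np.abs(t)<34)&(p[:,2]<st["eef_pos"][2]+22)
        print(n,k.sum(),"along",np.percentile(l[k],[1,50,99]).round(),"y",np.percentile(t[k],[1,99]).round(),"z",np.percentile(p[k,2],[1,50,99]).round(),"atan",np.degrees(np.arctan(np.polyfit(l[k],p[k,2],1)[0])).round(1))
    return c
E
python3 -c "
from h import *
report()"
```

```text
[518.7115751  113.19031108 163.93512617] [ 0.15  0.3   1.63 -0.    1.22  1.59]
side 1232 along [-77. -38.   4.] y [-28.  30.] z [ 97. 141. 184.] atan 44.4
scene 378 along [-74.  -3.  24.] y [-27.  29.] z [106. 176. 186.] atan 35.5
```

The slab hangs at about 45° and stays there by pad friction. I'll press its free end against the rack's outer end face to bring it upright. First I turn and move to stand off the rack end.

arm_command:
  plan:
    - [-1,0,0,0,-0.1]
    - [-1,0,0,0,-0.18]
    - [-1,0,0,0,-0.18]
    - [-1,0,0,0,-0.18]
    - [-1,0,0,0,-0.18]
    - [-1,0,0,0,-0.18]
    - [-1,0,0,0,-0.18]
    - [-1,0,0,0,-0.18]
    - [-1,0,0,0,-0.028]
    - [-1,-0.02,0.006,0,0]
    - [-1,-0.036,0.01,0,0]
    - [-1,-0.036,0.01,0,0]
    - [-1,-0.036,0.01,0,0]
    - [-1,-0.036,0.01,0,0]
    - [-1,-0.028,0.009,0,0]
    - [-1,-0.015,0.004,0,0]
    - [-1,0,0,0.02,0]
    - [-1,0,0,0.02,0]
    - [-1,0,0,0.01,0]
    - [-1,0,0,0,0]
  newtons: 4

```text
clock: 11.75
eef_pos: [566.1, -96.4, 113.7]
eef_rot: [-3.141, -0.0, 1.515]
wrist_force: [0.3, -1.1, 0.2]
finger_gap: 56.0
finger_force: 4.0
```

```bash
python3 -c "
from h import *
report()"
```

```text
[566.12223041 -96.38046533 113.67506556] [-0.23  0.44  1.55  0.    1.15 -0.18]
side 2244 along [-118.  -45.    1.] y [-31.  30.] z [ 42.  82. 135.] atan 33.4
scene 360 along [-117.  -27.   58.] y [-27.  32.] z [ 42.  82. 135.] atan 29.1
```

arm_command:
  plan:
    - [-1,-0.012,0,0,0]
    - [-1,-0.012,0,0,0]
    - [-1,-0.01,0,0,0]
    - [-1,-0.01,0,0,0]
    - [-1,-0.01,0,0,0]
    - [-1,-0.01,0,0,0]
    - [-1,-0.01,0,0,0]
    - [-1,-0.01,0,0,0]
    - [-1,-0.007,0,0,0]
    - [-1,0,0,0,0]
    - [-1,0,0,0,0]
  newtons: 4

```text
clock: 13.22
eef_pos: [561.3, -187.5, 113.9]
eef_rot: [-3.142, 0.0, 1.516]
wrist_force: [0.8, 0.0, -1.5]
finger_gap: 55.6
finger_force: 4.0
```

```bash
python3 - <<'E'
from h import *
from cell import eyes
c=eyes.camera("side"); cv2.imwrite("pics/side4.png",cv2.resize(c["img"][160:460,240:520],None,fx=2,fy=2))
E
```

```text
(no output)
```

View pics/side4.png

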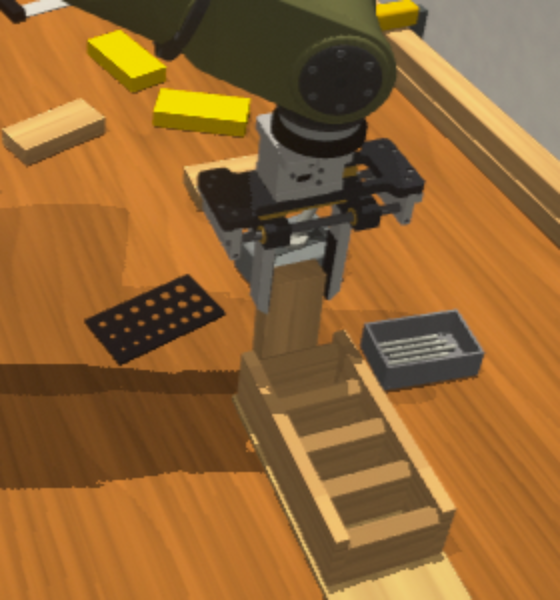

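The slab is upright against the rack's end, at about (290,310) in the crop. I'll firm the grip, lift it and carry it above the far slot (rack x = +69), then measure.

arm_command:
  plan:
    - [-1,0.004,0,0,0]
    - [-1,0,0,-0.02,0]
    - [-1,0,0,-0.025,0]
    - [-1,0,0,-0.025,0]
    - [-1,-0.02,0,0,0]
    - [-1,-0.035,0,0,0]
    - [-1,-0.035,0,0,0]
    - [-1,-0.035,0,0,0]
    - [-1,-0.035,0,0,0]
    - [-1,-0.02,0,0,0]
    - [-1,-0.005,0,0,0]
    - [-1,0,0,0,0]
    - [-1,0,0,0,0]
  newtons: 10

```text
clock: 14.9
eef_pos: [551.6, -367.4, 184.0]
eef_rot: [3.141, -0.0, 1.517]
wrist_force: [0.1, -0.4, -0.8]
finger_gap: 56.0
finger_force: 10.0
```

```bash
cat >> h.py <<'E'
RC=np.array([555.,-297.6]); RA=np.radians(-93.2)
def rackxy(p):
    d=np.asarray(p)[...,:2]-RC; c,s=np.cos(RA),np.sin(RA)
    return np.stack([d[...,0]*c+d[...,1]*s,-d[...,0]*s+d[...,1]*c],-1)
def inrack(zb=(74,175)):
    from cell import eyes, manip
    st=manip.read_state(); print("tcp rack",rackxy(st["eef_pos"]).round(1),st["eef_pos"][2].round(1),st["eef_rot"][2].round(3))
    for n in("side","scene"):
        c=eyes.camera(n); W=cloud(c).reshape(-1,3); r=rackxy(W)
        hsv=cv2.cvtColor(c["img"],cv2.COLOR_BGR2HSV).reshape(-1,3)
        pine=(hsv[:,0]>11)&(hsv[:,0]<26)&(hsv[:,1]>70)
        with np.errstate(invalid="ignore"):
            k=pine&(np.abs(r[:,0])<115)&(np.abs(r[:,1])<34)&(W[:,2]>58.5)&(W[:,2]<68)
            h,_=np.histogram(r[k,0],np.arange(-110,112,2))
            m=[(x0,round(np.median(r[k&(np.abs(r[:,0]-x0)<12),0]),1)) for x0 in(-92,-46,0,46,92) if (k&(np.abs(r[:,0]-x0)<12)).sum()>8]
            b=pine&(np.abs(r[:,0])<98)&(np.abs(np.abs(r[:,1])-46)<12)&(W[:,2]>66)&(W[:,2]<74)
            e=[np.median(r[b&(r[:,1]*s>0),1]).round(1) for s in(-1,1)]
        print(n,"battens",m,"boards",e)
        for lo,hi in [(zb[0]+i*16,zb[0]+i*16+16) for i in range((zb[1]-zb[0])//16)]:
            with np.errstate(invalid="ignore"): k=pine&(np.abs(r[:,0])<200)&(np.abs(r[:,1])<60)&(W[:,2]>lo)&(W[:,2]<hi)
            if k.sum()>8: print("  z",lo,"x",np.percentile(r[k,0],[2,50,98]).round(1),"y",np.percentile(r[k,1],[2,98]).round(1),k.sum())
    return c
E
python3 -c "
from h import *
inrack()"
```

```text
tcp rack [69.9  0.5] 184.0 1.517
side battens [(-92, np.float64(-90.5)), (-46, np.float64(-44.5)), (0, np.float64(1.0)), (46, np.float64(47.4)), (92, np.float64(93.3))] boards [np.float64(-48.0), np.float64(44.0)]
  z 90 x [56.  77.1 78.7] y [-29.6  24.5] 237
  z 106 x [55.3 76.3 77.9] y [-29.7  25.1] 272
  z 122 x [55.3 75.5 77.3] y [-29.7  24.6] 283
  z 138 x [54.2 74.6 76.6] y [-29.7  24.9] 289
  z 154 x [52.5 73.9 75.5] y [-29.5  25.2] 299
scene battens [(-92, np.float64(-93.0)), (-46, np.float64(-47.1)), (0, np.float64(-1.1)), (46, np.float64(44.8)), (92, np.float64(91.3))] boards [np.float64(-44.1), np.float64(47.8)]
  z 74 x [-94.  -10.5  89.3] y [-48.7  54.1] 126
  z 90 x [52.9 56.5 75.5] y [-24.8  30. ] 83
  z 106 x [51.6 55.4 76.7] y [-26.1  29.7] 91
  z 122 x [50.8 54.8 76.1] y [-24.1  30.3] 100
  z 138 x [50.5 53.7 72.1] y [-24.1  30.5] 98
  z 154 x [49.  52.8 74.8] y [-25.3  30. ] 93
```

The rack frame is confirmed to within 0.5 mm. The slab is tilted only about 3°, and its foot is about 1.5 mm short of slot centre. I'll nudge it and lower.

arm_command:
  plan:
    - [-1,-0.0015,0,0.015,0]
    - [-1,0,0,0.02,0]
    - [-1,0,0,0.015,0]
    - [-1,0,0,0.01,0]
    - [-1,0,0,0.008,0]
    - [-1,0,0,0.006,0]
    - [-1,0,0,0,0]
  newtons: 10

```text
clock: 15.88
eef_pos: [551.2, -369.8, 109.7]
eef_rot: [-3.141, -0.0, 1.516]
wrist_force: [0.1, 0.9, -0.7]
finger_gap: 55.9
finger_force: 10.0
```

arm_command:
  plan:
    - [-1,0,0,0.004,0]
    - [-1,0,0,0.003,0]
    - [-1,0,0,0.003,0]
    - [-1,0,0,0,0]

```text
clock: 16.38
eef_pos: [551.6, -370.7, 101.7]
eef_rot: [3.14, 0.002, 1.516]
wrist_force: [-3.1, -0.9, 9.6]
finger_gap: 56.0
finger_force: 10.0
```

```bash
python3 -c "
from h import *
inrack((74,138))"
```

```text
tcp rack [73.2  0.7] 101.7 1.516
side battens [(-92, np.float64(-90.4)), (-46, np.float64(-44.3)), (0, np.float64(2.3)), (46, np.float64(47.5)), (92, np.float64(92.9))] boards [np.float64(-47.9), np.float64(44.0)]
  z 74 x [56.8 77.  78.6] y [-29.7  25.5] 238
  z 90 x [75.  76.6 78.2] y [-26.   26.6] 196
  z 106 x [73.8 75.9 77.8] y [-25.6  27.3] 200
  z 122 x [54.1 68.9 76.6] y [-21.9  27. ] 411
scene battens [(-92, np.float64(-92.9)), (-46, np.float64(-47.0)), (0, np.float64(-1.9)), (46, np.float64(46.0)), (92, np.float64(90.2))] boards [np.float64(-43.8), np.float64(48.1)]
  z 74 x [-95.7  53.   82.1] y [-49.   54.5] 228
  z 90 x [52.7 55.6 72. ] y [-27.1  29.9] 80
  z 106 x [51.2 55.  81.9] y [-35.2  40.7] 102
  z 122 x [52.  64.1 83.3] y [-31.   40.1] 243
```

It has met the floor (9.6 N at TCP z 101.7, as expected). I'll release it, rise and check.

arm_command:
  plan:
    - [-0.5,0,0,0,0]
    - [0.2,0,0,0,0]
    - [1,0,0,0,0]
    - [1,0,0,0,0]
    - [1,0,0,-0.04,0]
    - [1,0,0,-0.06,0]
    - [1,0.03,0,-0.03,0]
    - [1,0.06,0,0,0]
    - [1,0.06,0,0,0]

```text
clock: 17.6
eef_pos: [559.3, -218.5, 229.9]
eef_rot: [3.141, -0.0, 1.515]
wrist_force: [1.7, -0.0, -0.2]
finger_gap: 93.9
finger_force: 0.0
```

```bash
python3 -c "
from h import *
c=inrack((74,138))
for b in blobs(c,18,36,800): print(*b)
cv2.imwrite('pics/scene5.png',cv2.resize(c['img'][140:360,80:480],None,fx=2,fy=2))"
```

```text
tcp rack [-79.2  -0.2] 229.9 1.515
side battens [(-92, np.float64(-90.5)), (-46, np.float64(-44.5)), (0, np.float64(1.3)), (46, np.float64(46.0)), (92, np.float64(91.6))] boards [np.float64(-48.0), np.float64(43.8)]
  z 74 x [60.8 80.7 82.5] y [-30.   24.5] 232
  z 90 x [59.9 80.9 82.2] y [-29.9  24.4] 243
  z 106 x [60.  81.  82.4] y [-30.3  25.1] 252
  z 122 x [58.3 71.8 82.2] y [-29.3  25. ] 569
scene battens [(-92, np.float64(-93.3)), (-46, np.float64(-47.8)), (0, np.float64(-1.3)), (46, np.float64(45.8)), (92, np.float64(92.0))] boards [np.float64(-43.1), np.float64(47.4)]
  z 74 x [-88.9  56.4  81.6] y [-48.2  53.3] 179
  z 90 x [52.6 56.7 77. ] y [-24.5  30.3] 87
  z 106 x [52.8 57.  79.3] y [-22.1  30.4] 92
  z 122 x [53.2 65.1 79.1] y [-15.1  29.5] 189
925 [312.5 171.1] [123.8  60.6] 42.2 25.1 [109 198 179]
1083 [467.9 273.9] [125.8  56.4] 17.1 25.3 [ 21 118 248]
1200 [646.3 104.7] [ 57.4 122.9] 86.3 25.1 [ 21 117 248]
1305 [661.4 251.5] [ 58. 122.] 58.8 25.0 [ 29 212 248]
1350 [610.8 405.6] [ 60.1 120.7] 12.5 25.0 [ 29 212 248]
827 [786.3 447.9] [104.2 117.1] 89.8 26.2 [ 22  37 164]
```

View pics/scene5.png

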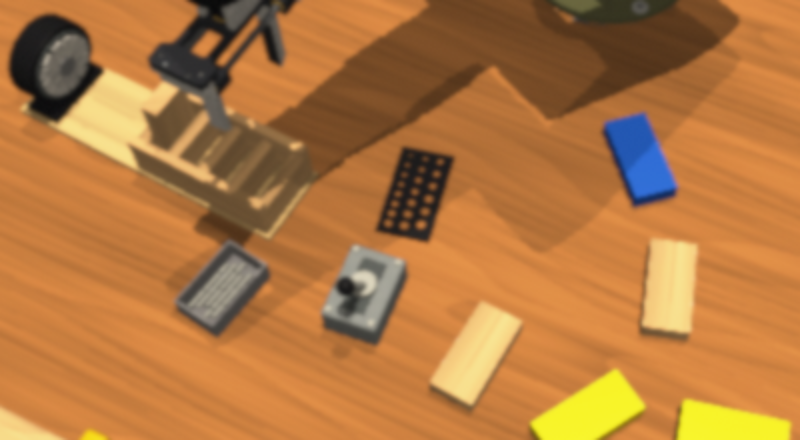

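Slab A stands upright in the +69 slot (crop around (170,110)). The gauge and screw box are untouched. Next is slab C at (645.6,105), angle -3.3°.

arm_command:
  plan:
    - [1,0,0,0,0.175]
    - [1,0,0,0,0.175]
    - [1,0,0,0,0.175]
    - [1,0,0,0,0.175]
    - [1,0,0,0,0.175]
    - [1,0,0,0,0.175]
    - [1,0,0,0,0.175]
    - [1,0,0,0,0.175]
    - [1,0,0,0,0.172]
    - [1,0.016,-0.047,0,0]
    - [1,0.016,-0.047,0,0]
    - [1,0.016,-0.047,0,0]
    - [1,0.016,-0.047,0,0]
    - [1,0.016,-0.047,0,0]
    - [1,0.016,-0.047,0.04,0]
    - [1,0.016,-0.046,0.04,0]
    - [1,0,0,0.04,0]
    - [1,0,0,0,0]
    - [1,0,0,0,0]

```text
clock: 20.08
eef_pos: [690.0, 99.1, 113.1]
eef_rot: [-3.141, -0.002, -0.057]
wrist_force: [0.4, 0.0, 0.5]
finger_gap: 94.2
finger_force: 0.0
```

```bash
python3 - <<'E'
from h import *
from cell import eyes,manip
s=manip.read_state(); print(s["eef_pos"],s["eef_rot"][2])
for n in("scene","side"):
    c=eyes.camera(n); print(n)
    for b in blobs(c,18,36,250,(400,720,60,320)): print(*b)
E
```

```text
[689.97545043  99.07919388 113.06061052] -0.05713541579936021
scene
521 [445.3 307.8] [103.5  44.9] 17.1 25.2 [ 19 123 246]
598 [675.  102.9] [57.3 65.7] 86.3 25.1 [ 16 134 116]
1281 [661.1 251.3] [ 58.8 122.1] 59.6 25.0 [ 29 213 247]
side
646 [657.6 251.9] [ 62.  120.6] 58.9 24.0 [ 27 255 232]
323 [446.8 296.9] [93.6 45.6] 0.8 24.3 [ 17 143 220]
824 [643.7 104.6] [ 61.6 121.5] 85.2 24.0 [ 17 144 101]
```

B has been nudged to about y 307 and I'll re-measure it later. C is in place. I'll shift 3.5 mm, grip lightly and lift so that it swings.

arm_command:
  plan:
    - [1,0,-0.0035,0.03,0]
    - [1,0,0,0.03,0]
    - [1,0,0,0.03,0]
    - [1,0,0,0.02,0]
    - [1,0,0,0,0]
    - [-1,0,0,0,0]
    - [-1,0,0,0,0]
    - [-1,0,0,0,0]
    - [-1,0,0,0,0]
    - [-1,0,0,0,0]
    - [-1,0,0,-0.01,0]
    - [-1,0,0,-0.02,0]
    - [-1,0,0,-0.025,0]
    - [-1,0,0,-0.025,0]
    - [-1,0,0,-0.025,0]
    - [-1,0,0,-0.025,0]
    - [-1,0,0,-0.025,0]
    - [-1,0,0,-0.015,0]
    - [-1,0,0,0,0]
    - [-1,0,0,0,0]
  newtons: 3

```text
clock: 22.68
eef_pos: [689.0, 103.3, 170.1]
eef_rot: [3.141, 0.002, -0.056]
wrist_force: [0.6, 0.7, -1.5]
finger_gap: 55.8
finger_force: 3.0
```

```bash
python3 -c "
from h import *
report()"
```

```text
[689.01065604 103.31419187 170.05735119] [0.1  0.66 1.07 0.   1.41 1.72]
side 1030 along [-54. -27.   8.] y [-28.  30.] z [ 89. 139. 190.] atan 58.2
scene 186 along [-44.  13.  22.] y [-27.  30.] z [ 88. 188. 192.] atan 57.0
```

arm_command:
  plan:
    - [-1,0,0,0,-0.171]
    - [-1,0,0,0,-0.175]
    - [-1,0,0,0,-0.175]
    - [-1,0,0,0,-0.175]
    - [-1,0,0,0,-0.175]
    - [-1,0,0,0,-0.175]
    - [-1,0,0,0,-0.175]
    - [-1,0,0,0,-0.175]
    - [-1,0,0,0,-0.175]
    - [-1,0,-0.028,0,0]
    - [-1,0,-0.028,0,0]
    - [-1,0,-0.028,0,0]
    - [-1,0,-0.0275,0,0]
    - [-1,-0.03,0,0,0]
    - [-1,-0.036,0,0,0]
    - [-1,-0.036,0,0,0]
    - [-1,-0.036,0,0,0]
    - [-1,-0.036,0,0,0]
    - [-1,-0.02,0,0,0]
    - [-1,-0.012,0,0,0]
  newtons: 4

```text
clock: 25.28
eef_pos: [566.4, -96.6, 170.7]
eef_rot: [-3.141, -0.0, 1.514]
wrist_force: [-0.3, 0.2, -0.7]
finger_gap: 56.3
finger_force: 4.0
```

```bash
python3 -c "
from h import *
report()"
```

```text
[566.42187787 -96.63218907 170.74900841] [-0.23  0.38  1.49  0.    1.27 -0.18]
side 2199 along [-117.  -26.   15.] y [-31.  30.] z [ 42. 127. 192.] atan 45.9
scene 454 along [-118.  -23.   61.] y [-28.  32.] z [ 41. 102. 193.] atan 38.7
```

arm_command:
  plan:
    - [-1,0,0,0.02,0]
    - [-1,0,0,0.02,0]
    - [-1,-0.01,0,0.017,0]
    - [-1,-0.012,0,0,0]
    - [-1,-0.012,0,0,0]
    - [-1,-0.01,0,0,0]
    - [-1,-0.01,0,0,0]
    - [-1,-0.01,0,0,0]
    - [-1,-0.01,0,0,0]
    - [-1,-0.01,0,0,0]
    - [-1,-0.0105,0,0,0]
    - [-1,0,0,0,0]
    - [-1,0,0,0,0]
    - [-1,0,0,0,0]
  newtons: 4

```text
clock: 27.12
eef_pos: [561.3, -190.2, 114.1]
eef_rot: [-3.142, 0.0, 1.515]
wrist_force: [0.6, 0.3, -1.4]
finger_gap: 55.9
finger_force: 4.0
```

arm_command:
  plan:
    - [-1,0,0,0,0]
    - [-1,0.004,0,0,0]
    - [-1,0,0,-0.02,0]
    - [-1,0,0,-0.025,0]
    - [-1,0,0,-0.03,0]
    - [-1,-0.02,0,0,0]
    - [-1,-0.035,0,0,0]
    - [-1,-0.035,0,0,0]
    - [-1,-0.03,0,0,0]
    - [-1,-0.014,0,0,0]
    - [-1,0,0,0,0]
    - [-1,0,0,0,0]
  newtons: 10

```text
clock: 28.62
eef_pos: [554.1, -319.4, 188.8]
eef_rot: [-3.141, -0.0, 1.515]
wrist_force: [-0.4, -0.7, -1.7]
finger_gap: 56.0
finger_force: 10.0
```

```bash
python3 -c "
from h import *
inrack()"
```

```text
tcp rack [21.8  0.3] 188.8 1.515
side battens [(-92, np.float64(-90.5)), (-46, np.float64(-44.6)), (0, np.float64(3.2)), (46, np.float64(46.3)), (92, np.float64(91.9))] boards [np.float64(-48.0), np.float64(44.8)]
  z 74 x [59.  80.  81.6] y [-30.   24.4] 239
  z 90 x [ 8.7 76.4 81.4] y [-29.9  24.4] 405
  z 106 x [ 8.8 58.1 81.3] y [-30.   24.9] 502
  z 122 x [11.2 64.6 81.1] y [-29.6  25. ] 815
  z 138 x [ 5.1 26.  27.9] y [-30.   24.4] 262
  z 154 x [ 6.1 26.  27.9] y [-29.8  24.8] 266
scene battens [(-92, np.float64(-93.1)), (-46, np.float64(-47.3)), (0, np.float64(-1.0)), (46, np.float64(45.4)), (92, np.float64(92.0))] boards [np.float64(-43.4), np.float64(48.1)]
  z 74 x [-92.   23.7  86.6] y [-47.1  54.5] 150
  z 90 x [ 2.1 28.3 78.8] y [-23.3  31.1] 107
  z 106 x [ 1.7  7.3 78.1] y [-22.2  30.5] 155
  z 122 x [ 2.4 54.5 81.8] y [-23.4  29.7] 199
  z 138 x [ 2.2  5.2 25.7] y [-24.5  29.5] 106
  z 154 x [ 0.9  5.1 25.8] y [-25.2  30.2] 107
```

It's vertical now, with its centre at x = 15.8 against the slot at 23. I'll shift 7 mm and lower.

arm_command:
  plan:
    - [-1,-0.007,0,0,0]
    - [-1,0,0,0.015,0]
    - [-1,0,0,0.02,0]
    - [-1,0,0,0.02,0]
    - [-1,0,0,0.012,0]
    - [-1,0,0,0.008,0]
    - [-1,0,0,0.004,0]
    - [-1,0,0,0.003,0]
    - [-1,0,0,0.002,0]
    - [-1,0,0,0,0]

```text
clock: 29.98
eef_pos: [553.6, -327.3, 105.2]
eef_rot: [3.141, 0.0, 1.515]
wrist_force: [-0.4, 0.1, -0.6]
finger_gap: 56.2
finger_force: 10.0
```

arm_command:
  plan:
    - [-1,0,0,0.003,0]
    - [-1,0,0,0.002,0]
    - [-1,0,0,0.001,0]
    - [-1,0,0,0,0]

```text
clock: 30.48
eef_pos: [554.0, -328.0, 101.3]
eef_rot: [3.139, 0.002, 1.515]
wrist_force: [-4.2, 0.7, 14.3]
finger_gap: 55.9
finger_force: 10.0
```

arm_command:
  plan:
    - [-0.5,0,0,0,0]
    - [0.2,0,0,0,0]
    - [1,0,0,0,0]
    - [1,0,0,0,0]
    - [1,0,0,-0.04,0]
    - [1,0,0,-0.06,0]
    - [1,0.03,0,-0.03,0]
    - [1,0.06,0,0,0]
    - [1,0.06,0,0,0]

```text
clock: 31.6
eef_pos: [561.8, -176.0, 229.1]
eef_rot: [3.141, -0.0, 1.514]
wrist_force: [1.2, 0.2, 0.4]
finger_gap: 94.1
finger_force: 0.0
```

```bash
python3 -c "
from h import *
from cell import eyes
c=inrack((74,138))
for b in blobs(c,18,36,800): print(*b)
for b in blobs(eyes.camera('side'),18,36,500): print('side',*b)
"
```

```text
tcp rack [-121.8    0. ] 229.1 1.514
side battens [(-92, np.float64(-90.9)), (-46, np.float64(-44.8)), (0, np.float64(1.5)), (46, np.float64(45.1)), (92, np.float64(92.1))] boards [np.float64(-47.9), np.float64(44.5)]
  z 74 x [14.8 79.2 81.4] y [-29.9  24.3] 335
  z 90 x [15.6 66.  81.4] y [-29.9  24.2] 452
  z 106 x [15.7 60.6 81.4] y [-29.8  25. ] 502
  z 122 x [12.2 58.4 80.9] y [-29.3  25.2] 1055
scene battens [(-92, np.float64(-93.0)), (-46, np.float64(-47.5)), (0, np.float64(-1.1)), (46, np.float64(47.5)), (92, np.float64(90.4))] boards [np.float64(-43.5), np.float64(48.0)]
  z 74 x [-93.9  13.7  79.3] y [-46.2  53.8] 229
  z 90 x [10.  33.  76.2] y [-25.2  30. ] 172
  z 106 x [ 9.9 56.3 76.9] y [-23.9  29.8] 204
  z 122 x [10.8 58.  81. ] y [-23.8  29.7] 416
905 [311.4 170.5] [127.   58.5] 42.7 25.2 [109 200 180]
1071 [433.9 310.1] [123.8  56.7] 16.6 25.0 [ 21 117 248]
1301 [661.5 251.4] [ 57.5 121.7] 59.4 24.9 [ 29 212 249]
1355 [610.1 405.5] [ 59.9 120.5] 13.2 25.0 [ 29 212 248]
846 [786.4 447.9] [117.6 104.2] 0.0 25.8 [ 22  36 165]
side 517 [605.1 407.2] [ 60.4 129.3] 12.8 24.1 [ 27 255 240]
side 681 [429.7 311.1] [123.8  63.5] 18.4 24.3 [ 18 138 233]
side 922 [308.6 172.9] [125.6  59.7] 42.2 24.4 [111 192 168]
side 773 [ 701.1 -205.6] [ 63.7 103.4] 81.9 26.8 [15 15 62]
side 721 [ 511.8 -315.9] [ 92.4 224.3] 24.1 27.1 [ 17 140 101]
```

B is now at (431.8,310.5), angle 17.3°. The second slab stands in the +23 slot. I'm going to B.

arm_command:
  plan:
    - [1,0,0,0,0.173]
    - [1,0,0,0,0.173]
    - [1,0,0,0,0.173]
    - [1,0,0,0,0.173]
    - [1,0,0,0,0.173]
    - [1,0,0,0,0.173]
    - [1,0,0,0,0.174]
    - [1,0.006,-0.046,0,0]
    - [1,0.006,-0.046,0,0]
    - [1,0.006,-0.046,0,0]
    - [1,0.006,-0.046,0,0]
    - [1,0.006,-0.046,0,0]
    - [1,0.006,-0.046,0,0]
    - [1,0.006,-0.046,0,0]
    - [1,0.006,-0.046,0,0]
    - [1,0.006,-0.046,0.03,0]
    - [1,0.006,-0.046,0.03,0]
    - [1,0.0044,-0.0432,0.04,0]
    - [1,0,0,0,0]
    - [1,0,0,0,0]

```text
clock: 34.25
eef_pos: [474.3, 321.3, 129.5]
eef_rot: [3.141, -0.0, 0.302]
wrist_force: [-0.2, -0.7, 0.3]
finger_gap: 93.9
finger_force: 0.0
```

```bash
python3 - <<'E'
from h import *
from cell import eyes,manip
s=manip.read_state(); print(s["eef_pos"],s["eef_rot"][2],s["joints"].round(2))
print(s["eef_pos"][:2]-44*np.array([np.cos(.302),np.sin(.302)]))
for n in("scene","side"):
    c=eyes.camera(n); print(n)
    for b in blobs(c,18,36,150,(340,560,200,400)): print(*b)
E
```

```text
[474.29185662 321.31752231 129.45515521] 0.3021306466884517 [ 0.53  0.42  1.54 -0.    1.18  1.8 ]
[432.28314093 308.23058967]
scene
1050 [435.1 310.5] [120.8  57. ] 16.4 25.1 [ 16 134 162]
side
688 [429.8 310.5] [121.8  64.2] 16.7 24.2 [ 17 145 119]
```

arm_command:
  plan:
    - [1,0.0005,-0.002,0.035,0]
    - [1,0,0,0.035,0]
    - [1,0,0,0.03,0]
    - [1,0,0,0.026,0]
    - [1,0,0,0,0]
    - [-1,0,0,0,0]
    - [-1,0,0,0,0]
    - [-1,0,0,0,0]
    - [-1,0,0,0,0]
    - [-1,0,0,0,0]
    - [-1,0,0,-0.01,0]
    - [-1,0,0,-0.02,0]
    - [-1,0,0,-0.025,0]
    - [-1,0,0,-0.025,0]
    - [-1,0,0,-0.025,0]
    - [-1,0,0,-0.025,0]
    - [-1,0,0,-0.025,0]
    - [-1,0,0,-0.015,0]
    - [-1,0,0,0,0]
    - [-1,0,0,0,0]
  newtons: 3

```text
clock: 36.85
eef_pos: [472.9, 323.9, 172.1]
eef_rot: [3.141, 0.001, 0.303]
wrist_force: [-0.1, -0.2, -0.8]
finger_gap: 56.0
finger_force: 3.0
```

```bash
python3 -c "
from h import *
report()"
```

```text
[472.9444409  323.8940339  172.06019869] [ 0.54  0.38  1.49 -0.    1.27  1.8 ]
side 995 along [-76. -38.   1.] y [-29.  30.] z [106. 149. 193.] atan 44.9
scene 391 along [-73.  -5.  24.] y [-30.  30.] z [116. 185. 194.] atan 35.6
```

arm_command:
  plan:
    - [-1,0,0,0,-0.173]
    - [-1,0,0,0,-0.173]
    - [-1,0,0,0,-0.173]
    - [-1,0,0,0,-0.173]
    - [-1,0,0,0,-0.173]
    - [-1,0,0,0,-0.173]
    - [-1,0,0,0,-0.174]
    - [-1,-0.02,0.006,0,0]
    - [-1,-0.037,0.0105,0,0]
    - [-1,-0.037,0.0105,0,0]
    - [-1,-0.037,0.0105,0,0]
    - [-1,-0.037,0.0105,0,0]
    - [-1,-0.037,0.0105,0,0]
    - [-1,-0.037,0.0105,0,0]
    - [-1,-0.037,0.0105,0,0]
    - [-1,-0.037,0.0105,0,0]
    - [-1,-0.037,0.0105,0,0]
    - [-1,-0.037,0.0105,0,0]
    - [-1,-0.026,0.005,0,0]
    - [-1,0,0,0,0]
  newtons: 5

```text
clock: 39.45
eef_pos: [565.2, -99.9, 172.5]
eef_rot: [-3.141, 0.0, 1.509]
wrist_force: [0.2, 0.2, -0.7]
finger_gap: 55.7
finger_force: 5.0
```

```bash
python3 -c "
from h import *
report()
from cell import manip
print(rackxy(manip.read_state()['eef_pos']))
from cell import eyes
cv2.imwrite('pics/side6.png',cv2.resize(eyes.camera('side')['img'][160:460,240:520],None,fx=2,fy=2))"
```

```text
[565.22373808 -99.93305844 172.48548449] [-0.24  0.38  1.49 -0.    1.27 -0.18]
side 2366 along [-114.  -45.   -0.] y [-31.  31.] z [ 43. 142. 193.] atan 50.6
scene 484 along [-115.  -37.   61.] y [-28.  33.] z [ 43. 135. 194.] atan 41.8
[-199.96671989   -0.84550535]
```

View pics/side6.png

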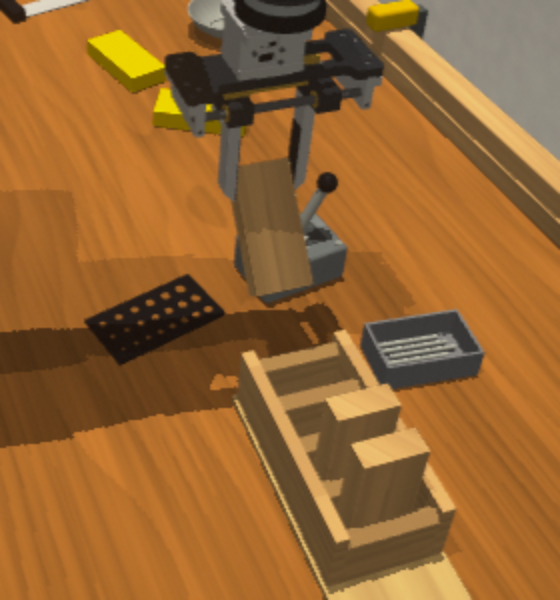

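Two slabs stand in the rack, and the third hangs tilted with its foot toward the rack. I'll lower it and push it upright on the end face as before.

arm_command:
  plan:
    - [-1,0,0.001,0.02,-0.005]
    - [-1,0,0,0.02,0]
    - [-1,0,0,0.018,0]
    - [-1,-0.012,0,0,0]
    - [-1,-0.012,0,0,0]
    - [-1,-0.01,0,0,0]
    - [-1,-0.01,0,0,0]
    - [-1,-0.01,0,0,0]
    - [-1,-0.01,0,0,0]
    - [-1,-0.01,0,0,0]
    - [-1,-0.01,0,0,0]
    - [-1,-0.01,0,0,0]
    - [-1,0,0,0,0]
    - [-1,0,0,0,0]
    - [-1,0,0,0,0]
  newtons: 4

```text
clock: 41.48
eef_pos: [562.1, -191.4, 115.1]
eef_rot: [-3.142, 0.0, 1.52]
wrist_force: [0.6, -0.6, -0.5]
finger_gap: 56.0
finger_force: 4.0
```

arm_command:
  plan:
    - [-1,0,0,0,0]
    - [-1,0.004,0,0,0]
    - [-1,0,0,-0.02,0]
    - [-1,0,0,-0.025,0]
    - [-1,0,0,-0.03,0]
    - [-1,-0.02,0,0,0]
    - [-1,-0.03,0,0,0]
    - [-1,-0.03,0,0,0]
    - [-1,-0.013,0,0,0]
    - [-1,0,0,0,0]
    - [-1,0,0,0,0]
  newtons: 10

```text
clock: 42.85
eef_pos: [557.6, -279.8, 189.7]
eef_rot: [-3.141, -0.0, 1.52]
wrist_force: [-1.1, -0.5, -1.5]
finger_gap: 56.0
finger_force: 10.0
```

```bash
python3 -c "
from h import *
inrack((90,170))"
```

```text
tcp rack [-17.9   1.6] 189.7 1.52
side battens [(-92, np.float64(-90.6)), (-46, np.float64(-43.2)), (0, np.float64(1.2)), (46, np.float64(44.1)), (92, np.float64(91.9))] boards [np.float64(-48.0), np.float64(45.1)]
  z 90 x [-27.3  34.9  81.3] y [-29.7  25. ] 543
  z 106 x [-30.3  34.3  81.3] y [-29.7  25.4] 753
  z 122 x [-25.2  33.4  80.8] y [-29.1  25. ] 1298
  z 138 x [-34.9 -15.4 -13.5] y [-28.9  26.1] 253
  z 154 x [-35.4 -15.4 -13.6] y [-28.8  25.8] 255
scene battens [(-92, np.float64(-92.5)), (-46, np.float64(-47.0)), (0, np.float64(-1.2)), (46, np.float64(48.5)), (92, np.float64(91.2))] boards [np.float64(-44.8), np.float64(47.6)]
  z 90 x [-37.   27.2  79.6] y [-18.8  30.6] 159
  z 106 x [-38.7  11.1  77.3] y [-21.8  30.6] 204
  z 122 x [-38.7  23.6  80.2] y [-20.7  31.6] 288
  z 138 x [-39.2 -36.1 -14.4] y [-22.7  31.4] 101
  z 154 x [-40.1 -36.5 -16.9] y [-23.7  31. ] 107
```

arm_command:
  plan:
    - [-1,-0.0025,-0.001,0,0]
    - [-1,0,0,0.015,0]
    - [-1,0,0,0.02,0]
    - [-1,0,0,0.02,0]
    - [-1,0,0,0.012,0]
    - [-1,0,0,0.008,0]
    - [-1,0,0,0.004,0]
    - [-1,0,0,0.003,0]
    - [-1,0,0,0.003,0]
    - [-1,0,0,0,0]

```text
clock: 44.2
eef_pos: [556.3, -283.0, 105.1]
eef_rot: [-3.142, -0.0, 1.52]
wrist_force: [-0.2, 0.6, -1.5]
finger_gap: 56.2
finger_force: 10.0
```

arm_command:
  plan:
    - [-1,0,0,0.002,0]
    - [-1,0,0,0.002,0]
    - [-1,0,0,0.001,0]
    - [-1,0,0,0,0]

```text
clock: 44.7
eef_pos: [556.6, -283.5, 101.3]
eef_rot: [3.14, 0.001, 1.52]
wrist_force: [-3.5, 0.2, 8.3]
finger_gap: 55.8
finger_force: 10.0
```

On the floor (8.3 N). I'll release, rise and back off.

arm_command:
  plan:
    - [-0.5,0,0,0,0]
    - [0.2,0,0,0,0]
    - [1,0,0,0,0]
    - [1,0,0,0,0]
    - [1,0,0,-0.04,0]
    - [1,0,0,-0.06,0]
    - [1,0.03,0,-0.03,0]
    - [-1,0.05,0.03,0,0]
    - [-1,0.05,0.04,0,0]
    - [-1,0.05,0.04,0,0]
    - [-1,0.05,0.04,0,0]
    - [-1,0,0,0,0]
    - [-1,0,0,0,0]
    - [-1,0,0,0,0]

```text
clock: 46.45
eef_pos: [714.4, -65.6, 230.5]
eef_rot: [3.141, 0.0, 1.518]
wrist_force: [1.1, -0.0, -0.2]
finger_gap: 27.5
finger_force: 0.0
```

```bash
python3 -c "
from h import *
from cell import eyes
c=inrack((90,138))
for b in blobs(c,18,36,500): print(*b)
for b in blobs(c,120,136,40,(450,650,-400,-200)): print('top',*b,rackxy(b[1]))
s=eyes.camera('side')
for b in blobs(s,120,136,40,(450,650,-400,-200)): print('side top',*b,rackxy(b[1]))
cv2.imwrite('pics/side7.png',s['img'])
"
```

```text
tcp rack [-240.6  146.2] 230.5 1.518
side battens [(-92, np.float64(-90.8)), (-46, np.float64(-44.8)), (0, np.float64(-1.7)), (46, np.float64(44.3)), (92, np.float64(91.9))] boards [np.float64(-48.0), np.float64(44.8)]
  z 90 x [-27.8  34.6  81.3] y [-29.9  24.4] 612
  z 106 x [-28.1  34.2  81.4] y [-29.8  24.7] 738
  z 122 x [-32.9  28.4  80.5] y [-29.3  25.3] 1508
scene battens [(0, np.float64(1.0)), (46, np.float64(45.0)), (92, np.float64(90.1))] boards [np.float64(nan), np.float64(47.5)]
  z 90 x [-25.5  29.   77.7] y [ 0.3 30.8] 132
  z 106 x [-28.1  25.8  78.4] y [ 6.2 30.7] 143
  z 122 x [-30.2  58.   82.2] y [-7.8 30.3] 259
916 [312.2 170.9] [124.8  59.1] 42.4 25.1 [109 204 188]
1293 [661.5 251.1] [ 58.9 122.1] 59.5 25.0 [ 30 210 251]
1345 [610.1 405.5] [ 60.5 120.4] 12.9 24.9 [ 30 210 251]
848 [785.9 448. ] [103.8 117.7] 89.6 25.9 [ 22  36 173]
top 140 [ 559.2 -367.3] [28.8 45. ] 84.2 128.6 [ 20 122 245] [69.35687094  8.08421011]
top 82 [ 575.1 -321.2] [19.8 26.3] 11.4 128.0 [ 16 132 220] [22.44118978 21.38604688]
top 50 [ 580.9 -279.7] [27.9 14.7] 60.5 128.3 [ 17 132 207] [-19.31786666  24.86041085]
side top 480 [ 554.7 -275.1] [26.  56.5] 87.0 128.0 [ 18 139 227] [-22.44817074  -1.55551609]
side top 536 [ 552.  -320.6] [26.  57.6] 85.9 127.9 [ 18 139 227] [23.13160209 -1.71142768]
side top 592 [ 549.2 -366.4] [26.4 57.5] 88.7 127.9 [ 18 140 227] [69.0164893  -1.95043689]
  return _methods._mean(a, axis=axis, dtype=dtype,
```

View pics/side7.png

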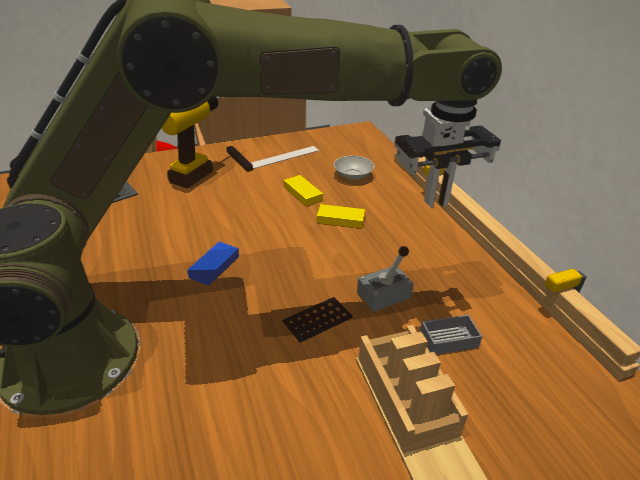

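All three slabs are upright with their tops at 128 mm, so they're seated on the floor. The toggle, at (403,251), is OFF. I'll go down on its +x side with the fingers shut.

arm_command:
  plan:
    - [-1,0.011,-0.005,0,0]
    - [-1,0.011,-0.0045,0,0]
    - [-1,0,0,0,0]
    - [-1,0,0,0,0]
    - [-1,0,0,0,0]
    - [-1,0,0,0.035,0]
    - [-1,0,0,0.035,0]
    - [-1,0,0,0.035,0]
    - [-1,0,0,0.022,0]
    - [-1,0,0,0,0]
    - [-1,0,0,0,0]
  newtons: 20

```text
clock: 47.98
eef_pos: [707.0, -42.1, 104.4]
eef_rot: [3.14, 0.0, 1.52]
wrist_force: [0.5, -0.5, 0.4]
finger_gap: 0.4
finger_force: 0.0
```

arm_command:
  plan:
    - [-1,-0.0015,-0.0095,0,0]
    - [-1,-0.0015,-0.0095,0,0]
    - [-1,-0.0015,-0.0095,0,0]
    - [-1,-0.0015,-0.0095,0,0]
    - [-1,-0.0015,-0.0095,0,0]
    - [-1,-0.0015,-0.0095,0,0]
    - [-1,-0.0015,-0.0095,0,0]
    - [-1,0,0,0,0]
    - [-1,0,0,0,0]
    - [-1,0,0.03,0,0]
    - [-1,0,0,-0.05,0]
    - [-1,0,0,-0.06,0]
    - [-1,0.05,0,-0.04,0]
    - [-1,0.06,0,0,0]
    - [-1,0.06,0,0,0]
    - [-1,0,0,0,0]

```text
clock: 49.98
eef_pos: [677.9, 122.3, 251.5]
eef_rot: [-3.141, -0.0, 1.525]
wrist_force: [0.4, 0.0, -0.3]
finger_gap: 0.3
finger_force: 0.0
```

```bash
python3 -c "
from h import *
from cell import eyes
s=eyes.camera('side'); c=eyes.camera('scene')
for n,k in (('side',s),('scene',c)):
    for b in blobs(k,100,130,40,(560,720,-120,20)): print(n,'ball',*b)
    for b in blobs(k,120,136,40,(450,650,-400,-200)): print(n,'top',*b,rackxy(b[1]).round(1))
    for b in blobs(k,20,36,100,(640,760,-280,-140)): print(n,'screw box',*b)
    o=dict(np.load(f'{n}0.npz')); d=cv2.absdiff(cv2.GaussianBlur(o['img'],(5,5),0),cv2.GaussianBlur(k['img'],(5,5),0))
cv2.imwrite('pics/scene8.png',c['img'])
"
```

```text
side ball 93 [598.5 -52.4] [16.3 20.5] 42.8 115.9 [ 13 108  34]
side top 480 [ 555.1 -274.8] [26.9 57.2] 88.5 127.9 [ 17 143 211] [-22.8  -1.2]
side top 530 [ 552.  -320.9] [26.4 56.9] 86.9 127.8 [ 17 143 212] [23.4 -1.7]
side top 598 [ 549.6 -366.6] [25.9 57.6] 86.4 128.0 [ 17 143 210] [69.2 -1.5]
side screw box 691 [ 701.1 -205.2] [ 63.8 102.3] 82.1 28.2 [15 15 54]
scene ball 89 [605.8 -49.4] [22.2 20.3] 25.6 117.8 [ 13 100  73]
scene top 240 [ 552.4 -366.9] [28.6 58.9] 87.2 128.9 [ 19 126 242] [69.3  1.3]
scene top 246 [ 555.  -321.5] [28.7 58.4] 88.2 128.5 [ 19 126 240] [23.9  1.3]
scene top 254 [ 557.3 -276.7] [30.1 58.9] 86.9 129.2 [ 18 126 240] [-21.    1.1]
scene screw box 385 [ 703.  -207.2] [ 64.7 102.3] 81.5 29.1 [ 14  30 112]
```

View pics/scene8.png

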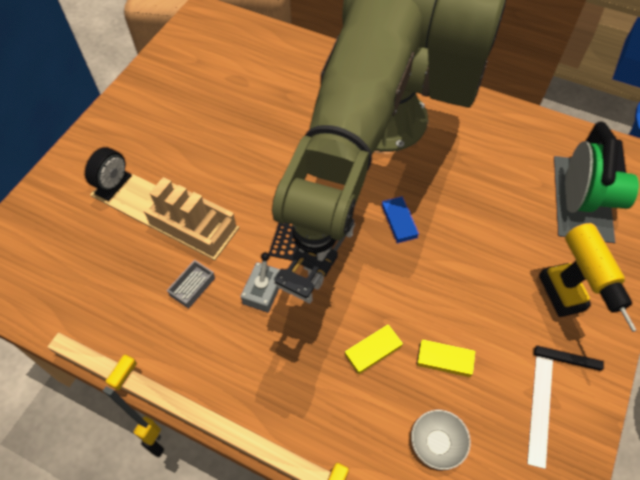

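The picture shows three slabs upright at (180,200), the ball back on the ON side at (264,257), the screw box at (191,284) and the gauge at (285,240), both unmoved. The gripper is clear of everything, so I'm handing in.

```bash
python3 -c "
from cell import ticket
print(ticket.sign_off())"
```

```text
the job is handed in; nothing more can be done
None
```

The job is handed in: I switched the blower off, stood all three pine drawer fronts present in their own slots on the rack floor, then snapped the toggle fully back to ON, leaving the gauge and screw box where they were.

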